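# Walk the tube block round to the sampler's stop rail

## Task

The heavy aluminium tube block has been left standing askew on the autosampler's deck. Without gripping or lifting it, walk it round with slow pushes of the fingertips at its corners until one of its two long sides (either will do) lies flush along the sampler's stop rail, with no part of the block past the rail's ends, and leave it standing there, clear of the robot. Do not disturb the vials on the deck or anything else on the bench.

Things in the scene. Friction and masses are not known exactly. Their poses are not given: they have to be found in the camera images.
- block: The tube block: machined aluminium, 144 mm long, 92 mm wide, 45 mm high, about 1.3 kg, fifteen empty bores in its top, alike either way round. Loose on the deck, dry friction (about 8 N slides it); pushed off-centre it turns. Starts 34 to 90 degrees off the rail's line, either side. Origin: centre of underside; x across (long sides at +-46 mm), y along it (ends at +-72 mm).
- sampler: The fixed autosampler: a grey deck 8 mm thick, then the bare aluminium stop rail, behind it a white housing (near face at x = 50 mm, 63 mm high; column and needle arm to 205 mm). Origin: bench level, under the middle of the rail's near face; x square through the rail, away from deck and robot (within 12 degrees), y along the rail to the left, z up. Deck: x = -240 to 0, y = -200 to 200 mm.
- rail (a point): Middle of the stop rail's near face, at the height of the deck's top; axes as sampler. The rail is straight, 270 mm long (y = -135 to +135 mm), 25 mm high above the deck and 6 mm thick, rigid. When the block lies flush its centre is 46 mm from this face (x = -46 mm in this frame).
- vial_left: A capped amber glass vial, 28 mm diameter, 60 mm tall, standing on the deck left of the block. Origin: centre of its underside.
- vial_right: A like vial, standing on the deck right of the block. Origin: centre of its underside.
- flask: A stoppered conical glass flask with red solution, 86 mm diameter at the foot, 148 mm tall, on the bench to the left. Origin: centre of its underside.
- bottle: A white plastic bottle, 64 mm diameter, 150 mm tall, on the bench to the left. Origin: centre of its underside.
- calculator: A blue pocket calculator, 150 x 78 x 14 mm, lying on the bench to the right. Origin: centre of its underside.
- marker: A white marker pen with black cap, 135 mm long, 13 mm thick, lying on the bench to the right. Origin: centre of its underside.

How it is judged:
By the outcome, as a careful person would: the job done as asked, in the order asked, and still so for the second after the job is handed in, with the robot touching nothing.
It also fails if it takes over 72 s, if anything falls off the work surface, if the arm or the gripper's body presses on something with over 40 N, if the wrist force passes 120 N, or if a joint passes its speed limit or range.

## Robot

A 6-joint arm with a two-finger parallel gripper is mounted at the origin on the work surface. World frame = base frame: x ahead of the robot, y to its left, z up, the work surface at z = 0. Lengths are in mm, angles in rad, forces in N, time in s.
With the tool pointing down it reaches from about 300 to 775 mm from the base axis. Payload 14.6 kg.
Tool frame: the origin (TCP) lies at the very end of the fingers, on their centre line; the grasp point (between the pads) lies 19 mm behind it; z points along the fingers, y is the line along which they close (so a half turn about z gives the same grasp; the last joint's range is limited). The gripper opens to 94 mm and grips with 3 to 60 N. Pads are 16 mm wide; open, the fingers measure 119 mm over their backs; the gripper's body (75 mm by 177 mm) begins 78 mm behind the grasp point.
Start: joints at [1.264, 0.3, 1.521, -0, 1.321, -0.067], TCP at [130.628, 534.252, 205.446] pointing down, gripper open.
Joint ranges: [-3.03, 3.03], [-0.79, 2.21], [0.23, 2.52], [-1.04, 4.18], [0, 3.07], [-2.55, 2.55]. Speed limits (rad/s): [2.22, 2.22, 2.57, 3.14, 3.14, 3.14].

## Interface

Orientations are given as [roll, pitch, yaw] about the fixed x, y, z axes, in that order (R = Rz(yaw) Ry(pitch) Rx(roll)).
In Python, from cell import manip, optics gives the robot as it stands.
- The arm moves only by the shell command python3 -m crank 'ROWS' [FORCE]. ROWS is JSON, a list of rows, each a list of 7 numbers: the opening in per cent of the stroke, from 0 (shut) to 100 (fully open), then the shift along the tool's x, y, z in mm, then the turn, a rotation vector about the tool's x, y, z in rad. A call has 1 to 10 rows; each row is the pose to reach, as a shift and turn from the pose commanded when the call began, along the tool's axes at that moment; what a row does not reach only later rows make up. A row lasts 1/10 s, in which the tool goes at most 50 mm and 8.59 degrees, less where a joint would pass 70% of its speed; a pose out of reach is approached as far as the arm can. A call with a gripper value outside its range is refused whole. The fingers move at their own pace and stop on an object; FORCE is the grip in N (left out, the last holds). Time passes only in rows, so rows that repeat a pose let the fingers close. It gives the time, the measured TCP pose, the force, the opening and the grip force at its end, in the units of the state.
- manip.read_state(): the state, without advancing time (a new reading comes with each control period).
- optics.camera(name): name is "scene" or "side" or "wrist"; returns (picture, depth): 384x512x3 uint8, red, green, blue; 384x512 float32, mm along the optical axis (not along the pixel's ray), 0 where there is no reading.
- optics.calibration(name): a dict with "camera_matrix" (3x3 intrinsics, pixels), "R" (3x3) and "t" (3): a world point X has camera coordinates R X + t. Camera axes: x right, y down, z forward; pixel columns grow to the right and rows downward; lengths in mm; the calibration is good to about 2 mm. A picture is of the moment at which its call begins: read the wrist's pose just before it. calibration takes no time and is no camera call; for the wrist camera it gives the pose at the moment of the call.
- manip.sign_off(): hands the job in; it is judged then, once.
The state is a dict: "clock": time; "joints": joint angles; "qd": joint speeds; "effort": joint torques, N m; "eef_pos": TCP position; "eef_rot": TCP orientation; "wrist_force": force on the tool from outside, world axes, zero at the start; "moment": the same for the moment, N m; "finger_gap": finger opening in mm; "finger_force": force on a finger pad.
Only numpy, scipy, OpenCV 4.12 (cv2) and the standard library are available. Lean on these libraries where they do the work, as an engineer would, in place of code of your own. Each camera call takes 0.05 s, during which the arm holds its last target. There are 200 camera calls.

## Working session

There is one attempt and no reset: what is moved stays moved. The work goes in short steps, Python scripts to look and compute and a shell command to move; the robot and the scene stay as the last step left them, time stands still between calls to the robot, and variables do not carry over. Pictures are saved under pics/ and viewed, at most 10 in all, crops included, and the job is handed in when it is done.

```bash
ls; mkdir -p pics
python3 - <<'E'
from cell import manip, optics
import cv2, numpy as np
s=manip.read_state(); print(s['clock'],s['eef_pos'],s['eef_rot'],s['finger_gap'],s['wrist_force'])
a=[]
for n in("scene","side"):
    im,d=optics.camera(n); c=optics.calibration(n)
    np.savez(f"pics/{n}0.npz",im=im,d=d,**{k:np.array(v) for k,v in c.items()})
    cv2.imwrite(f"pics/{n}0.png",im[:,:,::-1]); 
    R=np.array(c["R"]);print(n,-R.T@np.array(c["t"]),R[2],(d>0).mean())
E
```

```text
pics
0.0 [130.54000662 534.00711714 204.87445837] [-3.14042374e+00 -8.10027389e-05  2.90183700e+00] 93.97793935823984 [-0.09943337 -0.12918537  0.17956352]
scene [ 954.00801193 -505.04711575  965.49292688] [-0.34190973  0.45063049 -0.82463925] 0.9959157307942709
side [  20.32851956 -829.68191508 1120.74380197] [ 0.38099622  0.55732676 -0.73771862] 0.9960479736328125
```

View pics/scene0.png

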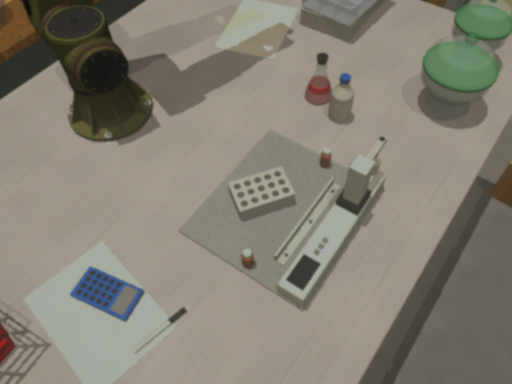

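View pics/side0.png

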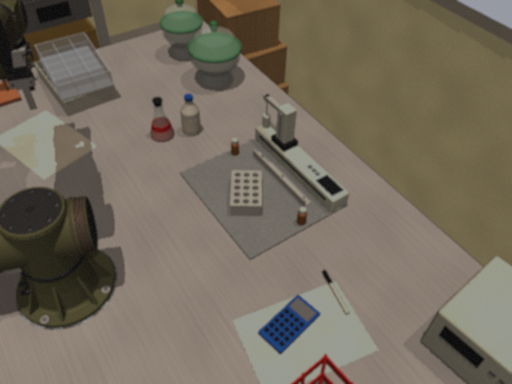

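The scene view shows the block at about (262,190), the rail from (280,255) to (337,183), the vials at (326,158) and (248,258), and the housing behind the rail. The side view agrees: block (246,190), vials (235,147) and (302,215).

```bash
cat > h.py <<'E'
import numpy as np, cv2
def cloud(im,d,K,R,t):
    v,u=np.mgrid[:d.shape[0],:d.shape[1]]
    P=np.stack([(u-K[0,2])/K[0,0]*d,(v-K[1,2])/K[1,1]*d,d],-1)
    return (P-t)@R          # R^T (P-t)
def proj(X,K,R,t):
    p=(K@(R@np.asarray(X,float).T+t[:,None])).T; return p[:,:2]/p[:,2:]
def ray(uv,z,K,R,t):
    uv=np.asarray(uv,float); r=np.c_[uv,np.ones(len(uv))]@np.linalg.inv(K).T@R
    C=-R.T@t; return C+r*((z-C[2])/r[:,2])[:,None]
def snap(n):
    from cell import optics
    im,d=optics.camera(n); c=optics.calibration(n)
    return im,d,np.array(c["camera_matrix"]),np.array(c["R"]),np.array(c["t"])
def load(n):
    f=np.load(f"pics/{n}0.npz"); return f["im"],f["d"],f["camera_matrix"],f["R"],f["t"]
E
python3 - <<'E'
from h import *
for n in("scene","side"):
    a=load(n); W=cloud(*a); im=a[0].astype(int)
    z=W[...,2]; ok=(a[1]>0)
    lab=cv2.cvtColor(a[0],cv2.COLOR_RGB2HSV)
    roi=ok&(W[...,0]>250)&(W[...,0]<800)&(W[...,1]>-300)&(W[...,1]<400)
    print(n,"deck z",[np.median(z[roi&(abs(z-8)<6)])])
    for lo,hi,nm in((44,62,"blk/vial/housing"),(24,42,"rail")):
        m=(roi&(z>lo)&(z<hi)).astype(np.uint8)
        k,l,st,c=cv2.connectedComponentsWithStats(m,connectivity=4)
        for i in range(1,k):
            if st[i,4]<25: continue
            p=W[l==i]; r=cv2.minAreaRect(p[:,:2].astype(np.float32))
            print(nm,c[i].round(0),st[i,4],"med",np.median(p,0).round(1),"rect",np.round(r[0],1),np.round(r[1],1),round(r[2],1))
E
```

```text
scene deck z [np.float64(7.34132467026391)]
blk/vial/housing [317.  88.] 113 med [484.  385.2  53.4] rect [478.5 387.1] [61.  23.3] 0.9
blk/vial/housing [340. 109.] 105 med [584.3 345.6  53.5] rect [581.7 354. ] [63.2 28.6] 29.2
blk/vial/housing [326. 156.] 63 med [638.9 179.5  52.7] rect [637.3 182. ] [26.9 15.9] 15.0
blk/vial/housing [261. 190.] 1570 med [561.9  -1.   52.2] rect [560.8   1.7] [144.5  96.8] 56.4
blk/vial/housing [371. 197.] 165 med [797.  136.   59.4] rect [791.7 129.9] [ 14.4 159.4] 1.3
blk/vial/housing [247. 258.] 67 med [ 650.8 -173.6   52.9] rect [ 647.3 -169.3] [25.2 19.2] 39.1
blk/vial/housing [290. 292.] 135 med [ 771.4 -184.7   58.1] rect [ 769.8 -179.3] [59.  14.8] 1.7
rail [317.  94.] 132 med [487.8 380.5  32.5] rect [481.5 384.6] [70.8 25.9] 4.9
rail [339. 114.] 97 med [582.6 345.4  33.8] rect [580.6 354.1] [64.4 35.8] 26.8
rail [325. 162.] 44 med [641.2 176.8  32.3] rect [640.3 178.7] [24.4 10.1] 23.6
rail [303. 218.] 331 med [6.874e+02 2.000e-01 3.210e+01] rect [686.5  13. ] [  7.9 270.6] 1.1
rail [267. 207.] 223 med [597.4 -25.2  32.8] rect [597.8 -23.
[... 666 characters left out ...]
[558.8  -1.8] [150.1  91.2] 56.2
blk/vial/housing [302. 215.] 50 med [ 634.9 -176.8   50.8] rect [ 640.2 -174.9] [19.6 24.9] 63.9
rail [191. 128.] 78 med [557.5 341.2  33.1] rect [563.9 349.5] [32.1 63.6] 71.3
rail [163. 132.] 102 med [467.5 378.5  32.4] rect [473.6 377.6] [37.1 68.1] 86.8
rail [301. 177.] 362 med [733.7 -49.2  31.8] rect [733.4   2.9] [ 62.3 403.4] 9.9
rail [235. 150.] 33 med [626.9 174.8  31.1] rect [628.4 176.9] [15.7 24.4] 48.4
rail [280. 176.] 235 med [684.2  -4.4  29.5] rect [685.7   7.7] [ 13.9 273.2] 1.1
rail [245. 210.] 125 med [518.2 -61.   33.3] rect [519.4 -61.9] [ 9.5 90.7] 55.6
rail [302. 220.] 39 med [ 634.8 -180.3   31.7] rect [ 637.1 -176.2] [14.5 27.3] 46.3
```

```bash
python3 -m crank '[[100,-210,-207,0,0,0,-0.13],[100,-210,-207,0,0,0,-0.13],[100,-210,-207,0,0,0,-0.13],[100,-210,-207,0,0,0,-0.13],[100,-210,-207,0,0,0,-0.13],[100,-210,-207,0,0,0,-0.13],[100,-420,-413,0,0,0,-0.26],[100,-420,-413,0,0,0,-0.26],[100,-420,-413,0,0,0,-0.26],[100,-420,-413,0,0,0,-0.26]]'; python3 -c "
from cell import manip;s=manip.read_state();print(s)"
```

```text
clock: 1.1
eef_pos: [387.9, 117.4, 205.5]
eef_rot: [3.141, 0.0, -3.121]
wrist_force: [1.5, 1.2, -0.1]
finger_gap: 94.0
finger_force: 0.0
{'clock': 1.1, 'joints': array([ 2.03402982e-01, -3.02969112e-02,  1.89560440e+00,  3.92762368e-05,
        1.27596678e+00, -1.38773992e+00]), 'qd': array([-1.20014738,  0.25106366, -0.24276739, -0.00120587, -0.01431591,
       -1.18884237]), 'effort': array([  8.82416815, -36.7614305 , -31.59444809,  -0.10445152,
         0.32255564,   2.38869935]), 'eef_pos': array([387.88097651, 117.38329277, 205.53456276]), 'eef_rot': array([ 3.14149774e+00,  3.06223556e-04, -3.12125750e+00]), 'wrist_force': array([ 1.50666692,  1.15813658, -0.06696541]), 'moment': array([ 0.0492723 , -0.04233541, -0.03247214]), 'finger_force': 0.0, 'finger_gap': 94.00424439576064}
```

```bash
python3 -m crank '[[100,-35,-60,60,0,0,0],[100,-35,-60,120,0,0,0],[100,-35,-60,120,0,0,0],[100,-35,-60,120,0,0,0],[100,-35,-60,120,0,0,0],[100,-35,-60,120,0,0,0]]'
```

```text
clock: 1.7
eef_pos: [424.3, 60.7, 87.4]
eef_rot: [3.141, 0.003, -3.121]
wrist_force: [0.9, -0.3, 0.3]
finger_gap: 93.8
finger_force: 0.0
```

```bash
python3 -m crank '[[100,-15,-28,20,0,0,0],[100,-15,-28,45,0,0,0],[100,-15,-28,66,0,0,0],[100,-15,-28,67,0,0,0],[100,-15,-28,67,0,0,0],[100,-15,-28,67,0,0,0]]'
python3 - <<'E'
from h import *
from cell import manip
print(manip.read_state()['eef_pos'])
for n in("scene","side"):
    a=snap(n); cv2.imwrite(f"pics/{n}1.png",cv2.resize(a[0][90:300,150:400,::-1],None,fx=2.8,fy=2.8))
E
```

```text
clock: 2.3
eef_pos: [440.1, 32.7, 20.2]
eef_rot: [-3.142, 0.003, -3.121]
wrist_force: [-0.3, 0.1, -0.7]
finger_gap: 94.1
finger_force: 0.0
[440.07187326  32.71576466  20.20650495]
```

View pics/side1.png

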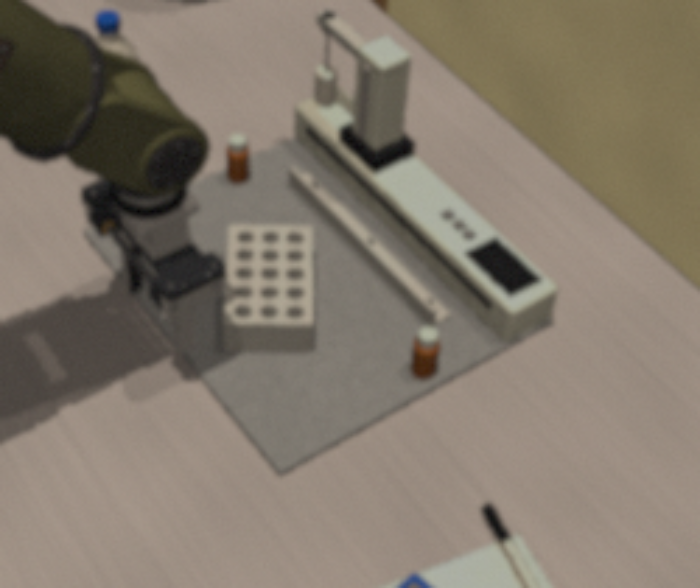

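The crop shows the gripper standing in front of the block: its right finger (about 175,310) faces the block's near corner (225,330). Both vials are well clear.

```bash
python3 -m crank '[[100,-6,0,0,0,0,0],[100,-12,0,0,0,0,0],[100,-18,0,0,0,0,0],[100,-23,0,0,0,0,0],[100,-27,0,0,0,0,0],[100,-30,0,0,0,0,0],[100,-33,0,0,0,0,0],[100,-36,-1,0,0,0,0],[100,-38,-2,0,0,0,0],[100,-40,-3,0,0,0,0]]'; python3 -m crank '[[100,-2,-1,0,0,0,0],[100,-4,-3,0,0,0,0],[100,-6,-4,0,0,0,0],[100,-8,-6,0,0,0,0],[100,-10,-7,0,0,0,0],[100,-12,-8,0,0,0,0],[100,-14,-10,0,0,0,0],[100,-16,-11,0,0,0,0],[100,-18,-12,0,0,0,0],[100,-20,-13,0,0,0,0]]'
cat > m.py <<'E'
from h import *
from cell import manip
s=manip.read_state(); print(s['eef_pos'].round(1),s['wrist_force'].round(1))
for n in("scene","side"):
    a=snap(n); W=cloud(*a); z=W[...,2]; S=a[0].astype(int)
    m=(a[1]>0)&(W[...,0]>420)&(W[...,0]<720)&(abs(W[...,1])<220)&(z>44)&(z<60)&(S.max(2)>60)
    k,l,st,c=cv2.connectedComponentsWithStats(m.astype(np.uint8),connectivity=4)
    for i in range(1,k):
        if st[i,4]<25: continue
        p=W[l==i]; r=cv2.minAreaRect(p[:,:2].astype(np.float32))
        print(n,st[i,4],"mean",p.mean(0).round(1),"rect",np.round(r[0],1),np.round(r[1],1),round(r[2],1))
E
python3 m.py
```

```text
clock: 3.4
eef_pos: [478.0, 30.2, 18.1]
eef_rot: [3.141, -0.003, -3.122]
wrist_force: [-9.4, 1.4, 4.3]
finger_gap: 93.9
finger_force: 3.9
clock: 4.4
eef_pos: [498.2, 17.4, 18.0]
eef_rot: [3.142, -0.003, -3.122]
wrist_force: [-8.2, -1.4, 3.8]
finger_gap: 94.3
finger_force: 3.6
[498.2  17.4  18. ] [-8.2 -1.4  3.8]
scene 60 mean [638.7 180.5  51.5] rect [636.8 182.9] [27.4 19.6] 15.0
scene 1626 mean [576.3  -2.1  51.8] rect [569.1   4.1] [145.7 110.5] 67.9
scene 66 mean [ 649.3 -171.1   52.1] rect [ 647.3 -169.5] [25.4 18.3] 39.3
side 680 mean [577.4 -20.1  50.1] rect [ 5.681e+02 -3.000e-01] [150.1 111.1] 66.4
side 41 mean [ 637.6 -175.1   51.2] rect [ 638.4 -174.3] [17.7 24.6] 44.4
```

```bash
python3 -m crank '[[100,-2,-1,0,0,0,0],[100,-4,-3,0,0,0,0],[100,-6,-4,0,0,0,0],[100,-8,-6,0,0,0,0],[100,-10,-7,0,0,0,0],[100,-12,-8,0,0,0,0],[100,-14,-10,0,0,0,0],[100,-16,-11,0,0,0,0],[100,-18,-12,0,0,0,0],[100,-20,-13,0,0,0,0]]'; python3 m.py;  python3 -m crank '[[100,-2,-1,0,0,0,0],[100,-4,-2,0,0,0,0],[100,-6,-3,0,0,0,0],[100,-8,-4,0,0,0,0],[100,-10,-5,0,0,0,0],[100,-12,-6,0,0,0,0]]'; python3 m.py
```

```text
clock: 5.5
eef_pos: [518.8, 4.8, 18.1]
eef_rot: [3.141, -0.003, -3.122]
wrist_force: [-6.6, -0.3, 1.8]
finger_gap: 93.7
finger_force: 3.1
[518.8   4.8  18.1] [-6.6 -0.3  1.8]
scene 56 mean [638.4 180.7  51.3] rect [637.1 182.2] [27.4 20. ] 15.0
scene 1626 mean [587.5  -2.5  51.8] rect [579.2   2.8] [146.6 110.4] 80.5
scene 67 mean [ 649.1 -171.3   51.8] rect [ 647.2 -169.1] [25.5 18.8] 40.4
side 525 mean [592.1 -29.3  50.6] rect [575.9  -1.1] [151.4 113.7] 80.6
side 43 mean [ 636.9 -176.4   51.4] rect [ 639.  -175.6] [19.8 24.2] 60.7
clock: 6.2
eef_pos: [531.1, -0.9, 18.1]
eef_rot: [3.141, -0.002, -3.122]
wrist_force: [-4.8, -0.5, 0.7]
finger_gap: 94.0
finger_force: 2.7
[531.1  -0.9  18.1] [-4.8 -0.5  0.7]
scene 54 mean [638.7 181.2  51.3] rect [637.  183.7] [26.8 19.2] 20.6
scene 1630 mean [592.9  -2.5  51.9] rect [584.    2.1] [147.4 111.8] 86.4
scene 65 mean [ 649.3 -171.1   51.9] rect [ 647.3 -169.1] [25.7 19.2] 41.6
side 431 mean [599.1 -36.2  50.5] rect [611.1 -26.2] [175.1  96.8] 48.5
side 27 mean [554.9  42.6  50.4] rect [554.7  43.8] [49.2  7.8] 87.2
side 44 mean [ 637.2 -176.    52.3] rect [ 637.7 -176.2] [18.6 23.4] 55.7
```

```bash
python3 -m crank '[[100,-2,0,0,0,0,0],[100,-4,0,0,0,0,0],[100,-6,0,0,0,0,0],[100,-8,0,0,0,0,0],[100,-10,0,0,0,0,0],[100,-12,0,0,0,0,0],[100,-14,0,0,0,0,0],[100,-16,0,0,0,0,0],[100,-18,0,0,0,0,0],[100,-20,0,0,0,0,0]]';  python3 -m crank '[[100,-2,0,0,0,0,0],[100,-4,0,0,0,0,0],[100,-6,0,0,0,0,0],[100,-8,0,0,0,0,0],[100,-10,0,0,0,0,0],[100,-12,0,0,0,0,0],[100,-14,0,0,0,0,0],[100,-16,0,0,0,0,0]]'; python3 m.py
```

```text
clock: 7.3
eef_pos: [550.8, -0.3, 18.1]
eef_rot: [-3.142, -0.003, -3.121]
wrist_force: [-9.3, -0.5, 2.1]
finger_gap: 94.0
finger_force: 4.5
clock: 8.1
eef_pos: [566.8, 0.0, 18.1]
eef_rot: [-3.142, -0.003, -3.121]
wrist_force: [-9.3, 1.2, 2.3]
finger_gap: 94.1
finger_force: 4.6
[566.8   0.   18.1] [-9.3  1.2  2.3]
scene 56 mean [638.8 181.3  51. ] rect [637.5 182.3] [27.  19.4] 21.6
scene 1667 mean [624.4   1.9  51.9] rect [615.6   5.5] [111.1 146.3] 1.0
scene 66 mean [ 649.2 -171.8   52. ] rect [ 647.8 -169.7] [26.2 19.3] 43.8
side 38 mean [662.1  37.5  50.8] rect [661.2  40.1] [49.  14.8] 88.3
side 298 mean [624.3 -53.1  50.2] rect [624.2 -57.2] [122.5  56.6] 23.3
side 42 mean [ 637.7 -175.2   51.7] rect [ 639.6 -175.7] [17.8 25.1] 66.5
```

```bash
python3 -m crank '[[100,-2,0,0,0,0,0],[100,-4,0,0,0,0,0],[100,-6,0,0,0,0,0],[100,-7,0,0,0,0,0],[100,-8,0,0,0,0,0],[100,-9,0,0,0,0,0],[100,-10,0,0,0,0,0]]';  python3 -m crank '[[100,-1,0,0,0,0,0],[100,-2,0,0,0,0,0],[100,-2,0,0,0,0,0]]'; python3 -m crank '[[100,-1,0,0,0,0,0],[100,-1,0,0,0,0,0]]'; python3 m.py
```

```text
clock: 8.9
eef_pos: [576.7, 0.2, 18.1]
eef_rot: [3.142, -0.003, -3.121]
wrist_force: [-8.8, -0.8, 3.5]
finger_gap: 94.1
finger_force: 4.7
clock: 9.2
eef_pos: [578.9, 0.3, 18.1]
eef_rot: [3.142, -0.002, -3.121]
wrist_force: [-7.5, 0.7, 1.4]
finger_gap: 94.2
finger_force: 3.9
clock: 9.4
eef_pos: [579.8, 0.3, 18.1]
eef_rot: [3.142, -0.002, -3.121]
wrist_force: [-7.5, -0.3, 2.0]
finger_gap: 93.8
finger_force: 4.0
[5.798e+02 3.000e-01 1.810e+01] [-7.5 -0.3  2. ]
scene 60 mean [638.7 180.6  50.8] rect [637.5 182.7] [27.  20.1] 22.9
scene 1686 mean [637.2   2.5  51.9] rect [627.7   5.3] [112.6 146.1] 1.1
scene 66 mean [ 648.9 -171.4   51.8] rect [ 647.2 -169.2] [25.3 20.5] 38.8
side 32 mean [676.5  39.6  50.4] rect [675.4  42.1] [15.  48.5] 1.6
side 27 mean [590.4  30.7  49.2] rect [590.3  30.2] [ 8.9 45.3] 0.5
side 286 mean [639.3 -53.2  50.4] rect [636.5 -57.5] [124.2  60.6] 23.1
side 41 mean [ 637.3 -175.6   50.7] rect [ 639.3 -173.7] [17.6 23.9] 48.5
```

Still sliding at about 8 N; now I'll take 1 mm steps and watch for the force to rise against the rail.

```bash
for i in 1; do python3 -m crank '[[100,-1,0,0,0,0,0],[100,-1,0,0,0,0,0]]'; python3 -m crank '[[100,-1,0,0,0,0,0],[100,-1,0,0,0,0,0]]';  python3 -m crank '[[100,-1,0,0,0,0,0],[100,-1,0,0,0,0,0]]'; done | grep -E "eef_pos|force"
```

```text
eef_pos: [580.3, 0.3, 18.1]
wrist_force: [-12.7, -0.3, 6.4]
finger_force: 6.4
eef_pos: [580.3, 0.3, 18.1]
wrist_force: [-21.4, -1.5, 11.5]
finger_force: 10.7
eef_pos: [580.4, 0.2, 18.1]
wrist_force: [-30.2, -3.1, 18.3]
finger_force: 15.0
```

Force climbs with no travel, so the block is seated. Back off and check the gap.

```bash
python3 -m crank '[[100,3,0,0,0,0,0],[100,8,0,0,0,0,0],[100,20,0,0,0,0,0],[100,40,0,0,0,0,0],[100,70,0,0,0,0,0],[100,100,0,0,0,0,0],[100,130,0,0,0,0,0],[100,140,0,0,0,0,0],[100,140,0,0,0,0,0],[100,140,0,0,0,0,0]]'
python3 - <<'E'
from h import *
for n in("scene","side"):
    a=snap(n); W=cloud(*a); z=W[...,2]; X,Y=W[...,0],W[...,1]
    B=(X>560)&(X<715)&(abs(Y-5)<100)&(z>44)&(z<60)
    k,l,st,c=cv2.connectedComponentsWithStats(B.astype(np.uint8),connectivity=4)
    i=1+st[1:,4].argmax(); p=W[l==i]; r=cv2.minAreaRect(p[:,:2].astype(np.float32)); print(n,"block",np.round(r[0],1),np.round(r[1],1),round(r[2],2))
    m=(z>24)&(z<42)&(X>665)&(X<715)&(abs(Y-10)<160)
    p=W[m]; r=cv2.minAreaRect(p[:,:2].astype(np.float32)); print(n,"rail",np.round(r[0],1),np.round(r[1],1),round(r[2],2))
    uv=proj([[650,5,50]],*a[2:])[0].astype(int); x0,y0=uv[0]-75,uv[1]-56
    cv2.imwrite(f"pics/{n}2.png",cv2.resize(a[0][y0:y0+112,x0:x0+150,::-1],None,fx=5,fy=5,interpolation=cv2.INTER_CUBIC))
E
```

```text
clock: 11.1
eef_pos: [445.2, -2.6, 18.9]
eef_rot: [-3.141, 0.002, -3.121]
wrist_force: [-0.2, 0.0, 0.0]
finger_gap: 94.0
finger_force: 0.0
scene block [637.3   6.2] [ 93.6 148.8] 1.22
scene rail [677.1  10.8] [ 26.3 269.6] 1.35
side block [636.    3.4] [ 96.3 151.8] 1.33
side rail [677.8   7.6] [ 27.8 274.2] 1.68
```

View pics/scene2.png

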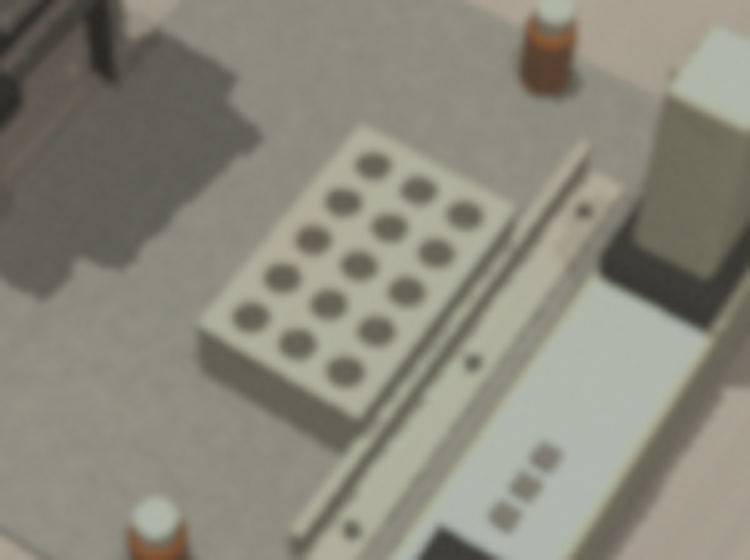

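View pics/side2.png

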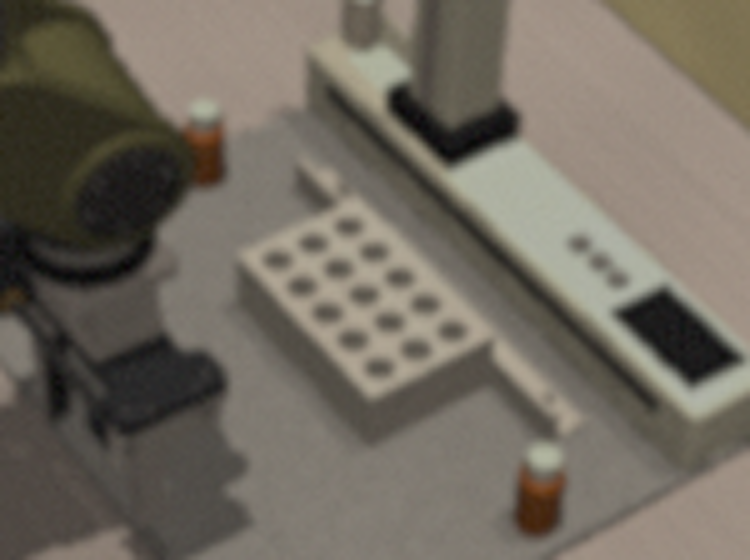

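The views show the block's long side lying along the rail (scene: contact from about (350,430) to (510,215)), with rail showing past both ends and the vials untouched. I'll confirm the seating with a gentle closed-finger press at each end.

```bash
python3 -m crank '[[0,0,29,0,0,0,0],[0,0,57,0,0,0,0],[0,0,57,0,0,0,0],[0,-20,57,0,0,0,0],[0,-45,57,0,0,0,0],[0,-70,57,0,0,0,0],[0,-95,57,0,0,0,0],[0,-112,57,0,0,0,0],[0,-122,57,0,0,0,0],[0,-127,57,0,0,0,0]]' 10; python3 -m crank '[[0,-2,0,0,0,0,0],[0,-4,0,0,0,0,0],[0,-5,0,0,0,0,0],[0,-6,0,0,0,0,0],[0,-6,0,0,0,0,0]]'; python3 -m crank '[[0,-1,0,0,0,0,0],[0,-2,0,0,0,0,0],[0,-2,0,0,0,0,0]]'
```

```text
clock: 12.2
eef_pos: [570.2, 56.6, 18.1]
eef_rot: [-3.142, -0.0, -3.122]
wrist_force: [-0.3, 0.4, -1.1]
finger_gap: 17.5
finger_force: 0.0
clock: 12.7
eef_pos: [575.6, 57.2, 18.6]
eef_rot: [-3.142, 0.0, -3.121]
wrist_force: [0.2, -0.1, -0.2]
finger_gap: 0.6
finger_force: 0.0
clock: 13.0
eef_pos: [577.7, 57.2, 18.5]
eef_rot: [-3.142, 0.0, -3.121]
wrist_force: [0.4, 0.5, -0.8]
finger_gap: 0.4
finger_force: 0.0
```

```bash
(python3 -m crank '[[0,-1,0,0,0,0,0],[0,-1,0,0,0,0,0]]'; python3 -m crank '[[0,-1,0,0,0,0,0],[0,-1,0,0,0,0,0]]'; python3 -m crank '[[0,-1,0,0,0,0,0],[0,-1,0,0,0,0,0]]') | grep -E "eef_pos|wrist"
```

```text
eef_pos: [578.7, 57.2, 18.4]
wrist_force: [0.1, 0.3, -0.2]
eef_pos: [579.1, 57.2, 18.4]
wrist_force: [-5.2, -0.8, 2.2]
eef_pos: [579.1, 57.2, 18.4]
wrist_force: [-13.9, -0.8, 9.4]
```

The left end is hard against the rail. Now the right end.

```bash
python3 -m crank '[[0,4,0,0,0,0,0],[0,16,0,0,0,0,0],[0,30,-20,0,0,0,0],[0,30,-60,0,0,0,0],[0,30,-108,0,0,0,0],[0,30,-108,0,0,0,0],[0,20,-108,0,0,0,0],[0,10,-108,0,0,0,0],[0,4,-108,0,0,0,0],[0,4,-108,0,0,0,0]]' ; (python3 -m crank '[[0,-1,0,0,0,0,0],[0,-2,0,0,0,0,0],[0,-2,0,0,0,0,0]]'; python3 -m crank '[[0,-1,0,0,0,0,0],[0,-1,0,0,0,0,0]]';python3 -m crank '[[0,-1,0,0,0,0,0],[0,-1,0,0,0,0,0]]'; python3 -m crank '[[0,-1,0,0,0,0,0],[0,-1,0,0,0,0,0]]')| grep -E "eef_pos|wrist"
```

```text
clock: 14.6
eef_pos: [579.6, -49.8, 18.3]
eef_rot: [3.142, 0.0, -3.12]
wrist_force: [-0.5, -0.0, 1.0]
finger_gap: 0.2
finger_force: 0.0
eef_pos: [580.8, -50.7, 18.5]
wrist_force: [0.0, 0.2, -0.0]
eef_pos: [581.6, -50.7, 18.5]
wrist_force: [-1.9, 1.2, 1.7]
eef_pos: [581.8, -50.8, 18.5]
wrist_force: [-10.6, -0.3, 6.3]
eef_pos: [581.8, -50.8, 18.5]
wrist_force: [-20.7, -0.9, 13.6]
```

Both ends are seated. Back off, rise clear and check once more.

```bash
python3 -m crank '[[0,3,0,0,0,0,0],[0,10,0,0,0,0,0],[0,40,0,0,0,0,0],[0,80,0,0,0,0,0],[0,110,0,0,0,0,0],[0,120,0,-40,0,0,0],[0,120,0,-85,0,0,0],[0,120,0,-130,0,0,0],[0,120,0,-130,0,0,0],[0,120,0,-130,0,0,0]]'
python3 - <<'E'
from h import *
from cell import manip
for n in("scene","side"):
    a=snap(n); W=cloud(*a); z=W[...,2]; X,Y=W[...,0],W[...,1]
    B=(X>560)&(X<715)&(abs(Y-5)<230)&(z>44)&(z<60)
    k,l,st,c=cv2.connectedComponentsWithStats(B.astype(np.uint8),connectivity=4)
    for i in range(1,k):
        if st[i,4]>25:
            r=cv2.minAreaRect(W[l==i][:,:2].astype(np.float32)); print(n,np.round(r[0],1),np.round(r[1],1),round(r[2],2))
    if n=="scene":
        I=np.nonzero(B&(abs(Y-5)<100)); 
    # top-rail edge gap: block top far edge vs rail near-face in bands of y
        b=B&(abs(Y-5)<90); q=(z>28)&(z<40)&(X>672)&(X<715)
        for y in(-50,-20,10,40,65):
            s=abs(Y-y)<10; print(y,"block max x %.1f rail med x %.1f"%(np.percentile(X[b&s],98),np.median(X[q&s])))
    cv2.imwrite(f"pics/{n}3.png",a[0][:,:,::-1])
s=manip.read_state(); print(s['clock'],s['eef_pos'],abs(s['qd']).max(),s['wrist_force'])
E
```

```text
clock: 16.5
eef_pos: [464.0, -53.2, 148.9]
eef_rot: [-3.141, 0.002, -3.121]
wrist_force: [0.1, -0.4, -0.5]
finger_gap: 0.2
finger_force: 0.0
scene [636.7 183.4] [26.9 18.9] 13.41
scene [637.    6.5] [ 94.8 149. ] 1.2
scene [ 647.4 -169.7] [25.1 19.4] 37.7
-50 block max x 684.9 rail med x 687.6
-20 block max x 684.0 rail med x 687.1
10 block max x 683.2 rail med x 685.4
40 block max x 682.6 rail med x 685.3
65 block max x 682.0 rail med x 685.4
side [635.4   1.8] [ 95.4 148.1] 0.35
side [ 639.5 -173.9] [19.4 23.8] 56.3
16.6 [463.18937369 -53.03805837 147.25283139] 0.012589838418168062 [ 0.19335756  0.30766399 -0.61975867]
```

View pics/scene3.png

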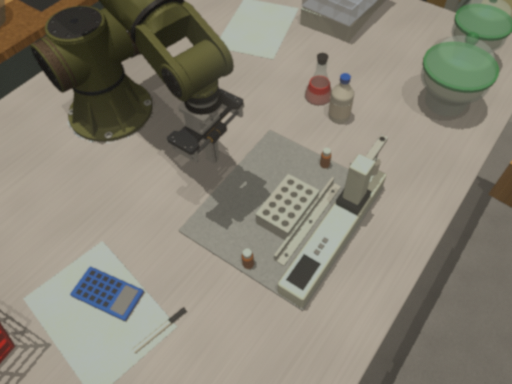

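The picture shows the block (288,205) flush along the rail and inside its ends. The vials at (326,158) and (248,258) have not moved, and the arm is clear at (205,130).

```bash
python3 -c "
from cell import manip;print(manip.sign_off())"
```

```text
the job is handed in; nothing more can be done
None
```

The block stands with a long side flush along the stop rail and inside the rail's ends, the vials did not move, the arm is clear, and I handed the job in at about 17 s.

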